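Hold the tool release open

ROBOT

A 7-joint arm with a two-finger parallel gripper is mounted at the origin on a cart in front of the work surface, level with it; the furniture and walls round the work are solid. World frame = base frame: x ahead of the robot, y to its left, z up, the work surface at z = 0. Lengths are in m, angles in rad, forces in N, time in s.
With the tool pointing down it reaches from about 0.4 to 0.875 m from the base axis. Payload 4.4 kg.
Tool frame: the origin (TCP) lies on the centre line of the jaws, within the pads' length; the fingertips stand 11 mm ahead of it and the grasp point (between the pads) lies 8 mm behind it; z points along the fingers, y is the direction in which the jaws open and shut (so a half turn about z gives the same grasp; the last joint's range is limited). The gripper opens to 85 mm and grips with 20 to 120 N. Pads are 22 mm wide; open, the fingers measure 114 mm over their backs; the gripper's body (76 mm by 85 mm) begins 54 mm behind the grasp point. The pads swing forward as they close: fully open they stand 13 mm farther back than shut.
Start: joints at [1.247, 0.628, 0.038, 1.517, -0.027, 0.996, -0.02], TCP at [0.166, -0.629, 0.242] pointing down, gripper open.
Joint ranges: [-3.06, 3.06], [-0.37, 2.12], [-1.25, 1.32], [0.18, 2.47], [-1.1, 4.24], [0.23, 1.98], [-2.94, 2.94]. Speed limits (rad/s): [2.57, 2.57, 3.14, 3.14, 3.14, 3.14, 3.14].

INTERFACE

Orientations are given as a rotation vector (axis times angle).
In Python, from workcell import robot gives the robot as it stands.
- The arm moves only by the tool servo_tool, never from a script. Its arguments are lists of equal length, an entry for each row: "dp": the shift along the world's x, y, z normalised to -1 to 1, where 1 is 0.15 m, a list of three; "yaw": the turn about the world's z normalised to -1 to 1, where 1 is pi/2 rad; "fingers": the opening, from -1 (shut) to 1 (fully open). In form: {"dp": [[tx, ty, tz], ...], "yaw": [yaw, ...], "fingers": [fingers, ...]}. A call has exactly 5 rows; each row is the pose to reach, as a shift and turn from the pose measured when the call began; what a row does not reach only later rows make up. A row lasts 1/12 s, in which the tool goes at most 41.7 mm and 7.16 degrees, less where a joint would pass 70% of its speed; a pose out of reach is approached as far as the arm can. A call with a number of a shift or a turn outside -1 to 1 is refused whole. A call with a gripper value outside its range is refused whole. The fingers move at their own pace and stop on an object; "force" is the grip in N (left out, the last holds). Time passes only in rows, so rows that repeat a pose let the fingers close, or fill a call up. It gives the time, the measured TCP pose, the force and the opening at its end, in the units of the state.
- robot.observe(): the state, without advancing time (a new reading comes with each control period).
- robot.read_camera(name): name is "side" or "top"; returns the picture (400x640x3 uint8, red, green, blue); there is no depth.
- robot.camera_params(name): a dict with "mtx" (3x3 intrinsics, pixels), "view" (4x4, takes a point from world to camera coordinates). Camera axes: x right, y down, z forward; pixel columns grow to the right and rows downward; lengths in m; the calibration is good to about 2 mm. A picture is of the moment at which its call begins. camera_params takes no time and is no camera call.
- robot.finish_job(): hands the job in, once; it reports no verdict.
The state is a dict: "clock": time; "joint_pos": joint angles; "qvel": joint speeds; "joint_efforts": joint torques, N m; "eef_pos": TCP position; "tool_rot": TCP orientation; "ft_force": force on the tool from outside, world axes, zero at the start; "moment": the same for the moment, N m; "gripper_width": finger opening in m.
Only numpy, scipy, OpenCV 4.12 (cv2) and the standard library are available. Lean on these libraries where they do the work, as an engineer would, in place of code of your own. Each camera call takes 0.05 s, during which the arm holds its last target. There are 200 camera calls.

TASK

A router tool holder is gripped in the release stand, and I need its claws held open while I lift it out. First turn the stand's lock knob anticlockwise (seen from above) as far as it goes, so that its tongue no longer blocks the press cap, and let go of it; then push the cap down with closed fingertips past the first two clicks to the third, no farther, and finish with the program still holding it down there against its spring. Do not disturb the loose things lying about.

Things in the scene. Friction and masses are not known exactly. Their poses are not given: they have to be found in the camera images.
- release_stand: Fixed bench stand on a dark base 94 x 280 x 12 mm (y -122 to +158 mm): post with lock knob at y = -85 mm, grey 50 x 50 mm plunger housing 88 mm high at y = 0, tool holder fixed in a grey socket at y = +105 mm (its cutter's tip 161 mm high). Origin on the table under the plunger's axis; at yaw 0 x points away from the robot, y left, z up.
- knob_bar (a point): Black bar handle of the lock knob, pinched across its thickness: 12 (own x) x 44 (own y) x 34 mm high (z). This point is its centre, on the knob's vertical axis, 150 mm above the table; top at 167 mm. Below it a steel tongue, 14 mm wide, 127 to 135 mm above the table, sticks out 69 mm along the bar's +y; at the start its end lies under the cap's rim and blocks the cap.
- lock_knob (a joint): Knob angle, rad: 0 to 0.2 at the start (bar about along the stand's y, tongue under the cap), grows anticlockwise seen from above, stop at 1.4 (80 degrees, tongue to the stand's -x side); tongue clear of the cap from about 0.5. Stays where it is left; takes about 0.06 N m.
- cap_top (a point): Round black press cap, 52 mm diameter, 12 mm thick, flat top, on an 18 mm steel stem that slides vertically in the housing. This point is the centre of its top face, 150 mm above the table at the start; z up. The stem has three thin dark rings 12 mm apart: each reaches the bush on the housing's top at its click.
- plunger (a joint): How far the cap is pressed down, m: 0 at the top (start), clicks (detent notches) at 0.012, 0.024, 0.036, hard stop 0.050. A spring returns it: about 5 N at the top, 10.5 N at the third click; teeth between the clicks add or take 3 to 5 N. No click holds by itself: let go, it returns to 0. While locked it gives only about 3 mm.
- collet_1: Loose bystander: steel collet, 32 mm diameter, 42 mm high, standing near the stand's front edge. Origin at its underside.
- collet_nut: Loose bystander: clamping nut, 50 mm diameter, 24 mm high, near the stand's front edge. Origin at its underside.
- collet_2: Loose bystander: steel collet, 32 mm diameter, 42 mm high, to the right. Origin at its underside.
- tape_measure: Loose bystander: tape measure, 36 x 76 x 66 mm, to the right. Origin at its underside.
- spanner: Loose bystander: flat spanner, 45 x 261 x 10 mm, to the left. Origin at its underside.

How it is judged:
On the way, in this order (a step that is already met when the one before it is completed fails the run):
1. the lock knob is turned anticlockwise to (near) its stop and let go, the cap still up (value of joint lock_knob above 1.2 rad and contact force between the fingers and lock_knob below 0.1 N and value of joint plunger below 0.004 m), for 0.2 s.
2. the fingers hold the cap down at the third click (value of joint plunger between 0.032 and 0.04 m and contact force between the fingers and plunger above 3 N), for 0.5 s.
At the end, for the whole second after the job is handed in: The program finishes holding: the fingers push on the cap with more than 3 N and keep it still at the third click, 32 to 40 mm down; the lock knob is still turned away (above 1.0 rad) (all of step 2 and value of joint lock_knob above 1 rad and velocity of joint plunger between -0.01 and 0.01 m/s); the arm keeps its last pose, push and grip.
It fails at once if the cap is pushed well past the third click (more than 44 mm down) (value of joint plunger above 0.044 m).
It fails at once if a loose bystander is moved by more than 30 mm (distance of any of collet_1, collet_nut, collet_2, tape_measure, spanner from where it was at the start of the episode above 0.03 m).
It also fails if it takes over 42 s, if anything falls off the work surface, if the arm or the gripper's body presses on something with over 40 N, if the wrist force passes 120 N, or if a joint passes its speed limit or range.

## Working session

There is one attempt and no reset: what is moved stays moved. The work goes in short steps, Python scripts to look and compute and a tool call to move; the robot and the scene stay as the last step left them, time stands still between calls to the robot, and variables do not carry over. Pictures are saved under pics/ and viewed, about 8 in all and at most 12, crops included, and the job is handed in when it is done.

Besides the shell and the picture viewer there is one more tool, called in YAML: its name, and indented under it one key for each argument. servo_tool: Moves the arm, as the interface text tells. Its arguments: {"type":"object","properties":{"dp":{"type":"array","items":{"type":"array","items":{"type":"number","minimum":-1,"maximum":1}}},"yaw":{"type":"array","items":{"type":"number","minimum":-1,"maximum":1}},"fingers":{"type":"array","items":{"type":"number"}},"force":{"type":"number"}},"required":["dp","yaw","fingers"]}

```bash
mkdir -p pics; python3 - <<'E'
from workcell import robot
import cv2,numpy as np
np.set_printoptions(precision=4,suppress=True)
for n in ("side","top"):
    im=robot.read_camera(n); cv2.imwrite(f"pics/{n}0.png",im[:,:,::-1]); p=robot.camera_params(n); print(n,p["mtx"],p["view"])
s=robot.observe(); print(s)
E
```

```text
side [[433.0935   0.     318.5821]
 [  0.     433.0935 194.0608]
 [  0.       0.       1.    ]] [[ 0.9996  0.028   0.0071 -0.4624]
 [ 0.0234 -0.6426 -0.7658  0.0781]
 [-0.0168  0.7657 -0.643   1.2905]
 [ 0.      0.      0.      1.    ]]
top [[485.5682   0.     318.007 ]
 [  0.     485.5682 191.679 ]
 [  0.       0.       1.    ]] [[ 0.0173 -0.9997  0.0151 -0.0502]
 [-0.9956 -0.0186 -0.092   0.4483]
 [ 0.0922 -0.0134 -0.9956  1.6816]
 [ 0.      0.      0.      1.    ]]
{'clock': 0.1, 'joint_pos': array([ 1.2472,  0.6293,  0.0384,  1.5183, -0.027 ,  0.9963, -0.02  ]), 'qvel': array([ 0.0001, -0.0017, -0.0001, -0.0022,  0.0004, -0.0006, -0.0013]), 'joint_efforts': array([  0.0037, -56.4526,   1.2304, -19.3969,   0.0112,   0.0055,
        -0.    ]), 'eef_pos': array([ 0.1656, -0.628 ,  0.2415]), 'tool_rot': array([-3.1138, -0.4036,  0.0004]), 'ft_force': array([ 0.1505,  0.6104, -0.4099]), 'moment': array([-0.0349,  0.0062, -0.026 ]), 'gripper_width': 0.08572348036532522}
```

View pics/side0.png

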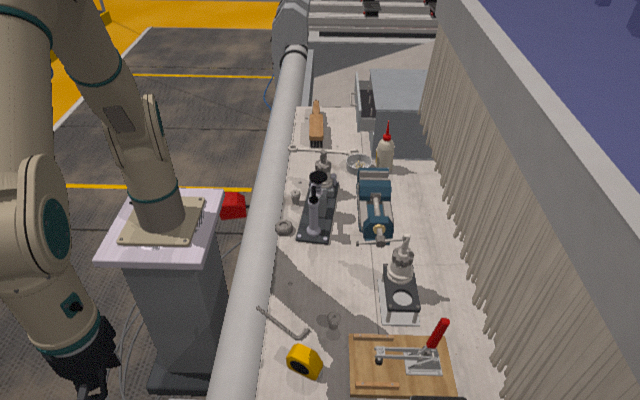

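View pics/top0.png

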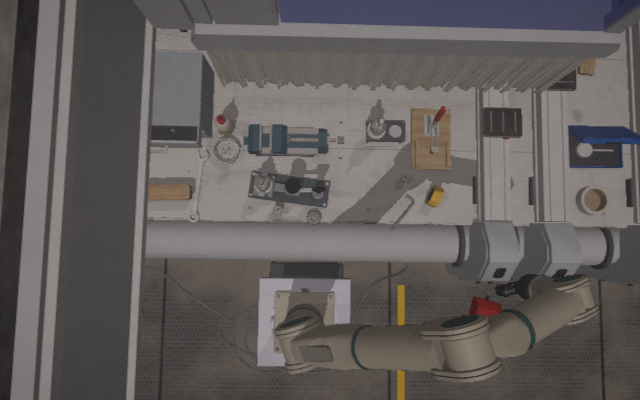

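The stand is in the top view at about (290,188): holder (263,182), cap (293,185), knob (320,188). In the side view the cap is at about (318,178) and the knob at (314,205). A large pipe runs along y between the robot and the table. I'll enlarge crops of both views next.

```bash
python3 - <<'E'
import cv2,numpy as np
a=cv2.imread("pics/side0.png")[140:250,270:350]; b=cv2.imread("pics/top0.png")[155:230,235:345]
a=cv2.resize(a,None,fx=5,fy=5,interpolation=cv2.INTER_CUBIC); b=cv2.resize(b,None,fx=7,fy=7,interpolation=cv2.INTER_CUBIC)
def grid(im,x0,y0,f):
    im=cv2.convertScaleAbs(im,alpha=1.5,beta=15)
    for u in range(0,im.shape[1],10*f): cv2.putText(im,str(x0+u//f),(u,9),0,.33,(0,0,255)); im[::6,u]=(0,0,255)
    for v in range(0,im.shape[0],10*f): cv2.putText(im,str(y0+v//f),(0,v+9),0,.33,(0,255,0)); im[v,::6]=(0,255,0)
    return im
cv2.imwrite("pics/a.png",grid(a,270,140,5)); cv2.imwrite("pics/b.png",grid(b,235,155,7))
E
```

```text
(no output)
```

View pics/a.png

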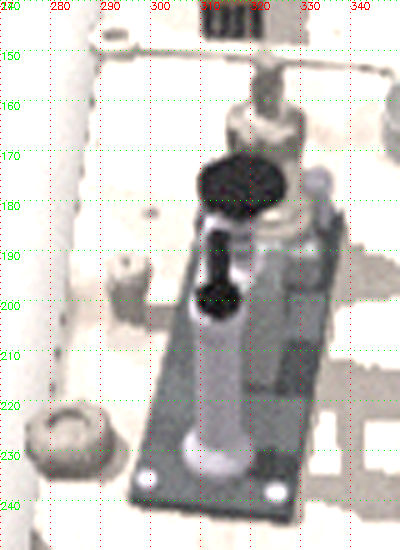

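View pics/b.png

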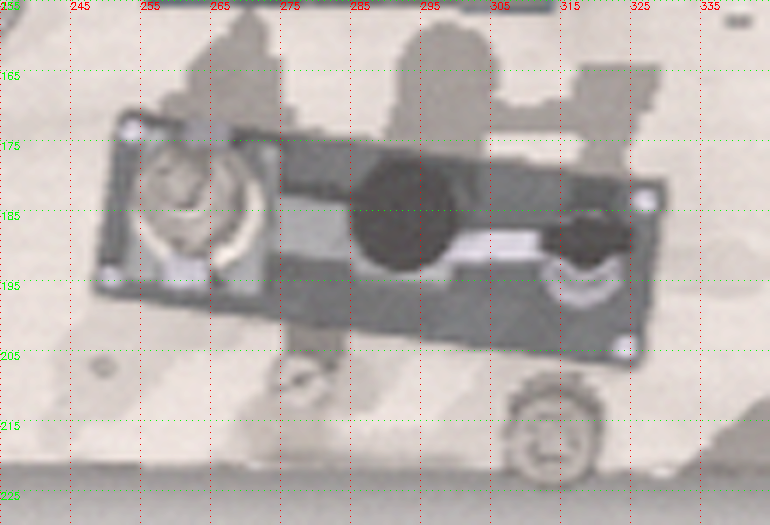

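```bash
cat > h.py <<'E'
from workcell import robot
import cv2,numpy as np
from scipy.optimize import least_squares
np.set_printoptions(precision=4,suppress=True)
P={n:robot.camera_params(n) for n in("side","top")}
for p in P.values(): p["M"]=p["mtx"]@p["view"][:3]
def proj(n,X):
    X=np.atleast_2d(X); q=np.c_[X,np.ones(len(X))]@P[n]["M"].T; return q[:,:2]/q[:,2:]
def tri(us,ut):
    return least_squares(lambda X:np.r_[proj("side",X)[0]-us,proj("top",X)[0]-ut],[.5,0,.1])
def cen(n): V=P[n]["view"]; return -V[:3,:3].T@V[:3,3]
def ray(n,u): V=P[n]["view"]; d=V[:3,:3].T@np.linalg.inv(P[n]["mtx"])@[*u,1]; return d/np.linalg.norm(d)
E
python3 - <<'E'
from h import *
for nm,a,b in [("cap",(318,176),(292.5,185.5)),("knobtop",(313,193),(318.3,188)),("cutter?",(322,152),(262,182)),("nut",(283.5,225),(313,217)),("collet",(295,191.5),(278,208))]:
    r=tri(a,b); print(nm,r.x,r.cost**.5)
C=np.array([[47,158],[47,-122],[-47,-122],[-47,158]])/1e3
t=np.array([(251.5,171),(329.5,181),(326,207),(248.5,196.5)]); s=np.array([(330.5,244),(295.5,240)])
def pts(p):
    c,q=np.cos(p[2]),np.sin(p[2]); return np.c_[C@np.array([[c,q],[-q,c]])+p[:2],np.full(4,.012)]
f=lambda p:np.r_[(proj("top",pts(p))-t).ravel(),(proj("side",pts(p)[1:3])-s).ravel()]
r=least_squares(f,[.5,0,0]);p=r.x;print("base",p,r.fun)
def W(x,y,z): return [p[0]+np.cos(p[2])*x-np.sin(p[2])*y,p[1]+np.sin(p[2])*x+np.cos(p[2])*y,z]
for X in (W(0,0,.15),W(0,-.085,.167)): print(X,proj("side",X),proj("top",X))
# pipe
T=[("top",(290,222)),("top",(290,261)),("side",(258,390)),("side",(212,390)),("side",(306,75)),("side",(274,125))]
def g(q):
    o=[]
    for n,u in T:
        c=cen(n)[[0,2]];d=ray(n,u); d=d[[0,2]]/np.hypot(d[0],d[2]); e=q[:2]-c; o.append(abs(d[0]*e[1]-d[1]*e[0])-q[2])
    return o
for i in (T,T[:4]):
    T=i; r=least_squares(g,[.25,.2,.05]); print("pipe x,z,r",r.x,r.fun)
print(cen("top"),cen("side"))
E
```

```text
cap [0.4576 0.0429 0.1463] 0.4238762410105295
knobtop [ 0.4482 -0.0412  0.154 ] 0.16929820287524053
cutter? [0.4661 0.1406 0.1611] 0.5853588025717414
nut [ 0.3611 -0.0261  0.018 ] 0.2271753773472865
collet [0.3876 0.0949 0.0446] 0.10440171469009991
base [ 0.4584  0.0408 -0.0982] [ 0.1371 -0.4922  0.8631 -1.2741  1.3449 -0.8999 -0.2869  0.3533 -1.7764
 -1.4981 -0.0097 -0.7275]
[np.float64(0.4584480336238425), np.float64(0.04080892826932546), 0.15] [[317.8804 175.482 ]] [[293.0683 184.6966]]
[np.float64(0.4501132154939407), np.float64(-0.04378144238089371), 0.167] [[313.8234 189.8555]] [[319.2041 187.2138]]
pipe x,z,r [0.2939 0.3268 0.0714] [-0.0329  0.0004  0.0322 -0.0286  0.0475 -0.0186]
pipe x,z,r [0.2843 0.2733 0.0647] [-0.015   0.0002  0.0406 -0.0258]
[ 0.2922 -0.0194  1.7163] [ 0.4821 -0.925   0.8929]
```

```bash
python3 - <<'E'
from h import *
s=cv2.imread("pics/side0.png"); im=s[40:400,180:320]
im=cv2.convertScaleAbs(cv2.resize(im,None,fx=1.65*2.5,fy=1.65,interpolation=cv2.INTER_CUBIC),alpha=1.3)
for u in range(180,320,10): x=int((u-180)*4.125); cv2.putText(im,str(u),(x,9),0,.33,(0,0,255)); im[::8,x]=(0,0,255)
for v in range(40,400,20): y=int((v-40)*1.65); cv2.putText(im,str(v),(0,y+9),0,.33,(0,160,0)); im[y,::8]=(0,255,0)
cv2.imwrite("pics/c.png",im)
t=cv2.cvtColor(cv2.imread("pics/top0.png"),6)
for c in (200,300,350,430): print(c,t[214:270,c])
E
```

```text
200 [137 135 135 135 133 120  98  93  94  99 104 106 110 114 117 119 122 123
 126 128 129 130 132 132 133 135 134 136 134 136 135 134 131 134 133 130
 132 128 127 126 119 116 116 110  99  90  91  94  91  90  89  90  87  88
  91  89]
300 [131 133 128 128 130 126 114 111  94  91  93  97 103 110 112 114 118 119
 121 124 123 126 129 129 133 134 134 134 134 136 136 137 136 137 137 134
 134 134 130 129 127 127 121 119 116 109  93  88  57  46  53  52  52  56
  56  52]
350 [ 95  99  95  95  94  96  92  79  73  88  93  94  99 103 107 110 114 118
 120 123 126 127 129 129 131 132 134 133 134 136 138 136 135 135 136 136
 135 132 133 131 128 128 126 122 118 116 110  91  89  88  87  88  89  87
  91  90]
430 [139 140 138 139 137 137 136 135 120 114  95  89  93  96 102 105 110 112
 116 117 120 125 124 127 130 129 131 131 135 134 136 136 137 137 135 136
 135 136 135 132 134 129 128 126 124 120 114 110  91  88  86  86  86  86
  87  85]
```

View pics/c.png

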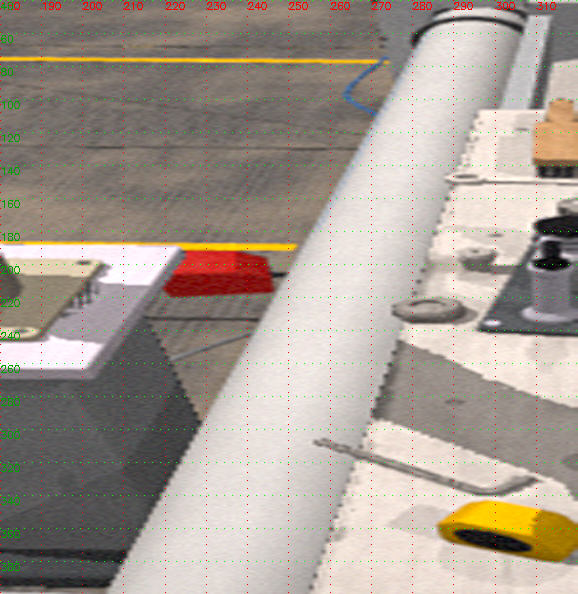

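```bash
python3 - <<'E'
from h import *
T=[("top",(c,r),1) for c,r in((200,219.5),(300,220.8),(430,222.5))]+[("top",(c,r),-1) for c,r in((200,258.3),(300,260),(430,261.8))]
T+=[("side",u,1) for u in((306,60),(290,149),(278,240),(254.7,398))]+[("side",u,-1) for u in((280,75),(258.8,164),(231.6,276),(205.5,397.6))]
def g(q):
    o=[]
    A=np.array([q[0],0,q[2]]);a=np.array([q[1],1,q[3]]);a/=np.linalg.norm(a)
    for n,u,s in T:
        d=ray(n,u);m=np.cross(a,d);m/=np.linalg.norm(m); m*=-np.sign(m[0]) if 0 else np.sign(m[0])
        o.append(m@(cen(n)-A)*s-q[4])
    return np.array(o)
r=least_squares(g,[.28,0,.3,0,.07]);print(r.x,r.fun*1e3)
E
```

```text
[ 0.2771 -0.0013 -0.1008 -0.039   0.0643] [  7.7825   8.6369   9.6974   8.0575   7.9367   6.2885   4.1234 -12.7275
  -8.0687  -9.2089  -2.1188  -4.3467  -4.3769 -11.6754]
```

The pipe refits as a rail below the bench top (z ≈ -0.10), so it isn't in the way. The knob axis is at about (0.4495, -0.0435) with the bar yaw near 0, and the cap is at (0.458, 0.042). Both triangulations agree with the base-corner fit to within about 2–3 mm. I'll move towards the knob now.

servo_tool:
  dp:
    - [0.095,0.195,0.03]
    - [0.19,0.39,0.06]
    - [0.285,0.585,0.09]
    - [0.38,0.78,0.1]
    - [0.475,0.975,0.1]
  yaw: [0.042,0.084,0.126,0.168,0.21]
  fingers: [0.06,0.06,0.06,0.06,0.06]
  force: 30

```text
clock: 0.52
eef_pos: [0.2373, -0.4803, 0.2566]
tool_rot: [-3.004, -0.914, 0.001]
ft_force: [0.5, -0.3, -0.1]
gripper_width: 0.0456
```

servo_tool:
  dp:
    - [0.095,0.195,0.0]
    - [0.19,0.39,0.0]
    - [0.285,0.585,0.0]
    - [0.38,0.78,0.0]
    - [0.475,0.975,0.0]
  yaw: [0.042,0.084,0.126,0.168,0.21]
  fingers: [0.06,0.06,0.06,0.06,0.06]

```text
clock: 0.93
eef_pos: [0.3088, -0.3324, 0.2565]
tool_rot: [-2.811, -1.399, 0.001]
ft_force: [0.7, 0.3, -0.4]
gripper_width: 0.0451
```

servo_tool:
  dp:
    - [0.095,0.195,0.0]
    - [0.19,0.39,0.0]
    - [0.285,0.585,0.0]
    - [0.38,0.78,0.0]
    - [0.475,0.975,0.0]
  yaw: [0.042,0.084,0.126,0.168,0.21]
  fingers: [0.06,0.06,0.06,0.06,0.06]

```text
clock: 1.35
eef_pos: [0.3802, -0.1846, 0.2564]
tool_rot: [-2.54, -1.846, 0.002]
ft_force: [0.7, 0.5, 0.5]
gripper_width: 0.0452
```

servo_tool:
  dp:
    - [0.092,0.19,0.0]
    - [0.185,0.38,0.0]
    - [0.277,0.56,0.0]
    - [0.37,0.75,0.0]
    - [0.462,0.94,0.0]
  yaw: [0.04,0.08,0.12,0.16,0.204]
  fingers: [0.06,0.06,0.06,0.06,0.06]

```text
clock: 1.77
eef_pos: [0.4497, -0.0423, 0.2563]
tool_rot: [-2.21, -2.231, 0.003]
ft_force: [0.9, 0.4, 0.5]
gripper_width: 0.0454
```

```bash
python3 - <<'E'
from h import *
s=robot.observe();print(s["eef_pos"],s["tool_rot"],s["joint_pos"])
e=s["eef_pos"]; print("tips proj side",proj("side",e-[0,0,.011]))
a=robot.read_camera("side")[:,:,::-1];b=robot.read_camera("top")[:,:,::-1]
a=cv2.resize(a[130:250,250:390],None,fx=4,fy=4,interpolation=2);b=cv2.resize(b[130:250,240:360],None,fx=2,fy=4,interpolation=2)
cv2.imwrite("pics/d.png",cv2.convertScaleAbs(np.hstack([a,b]),alpha=1.5))
E
```

```text
[ 0.4497 -0.0423  0.2563] [-2.2102 -2.2306  0.0031] [ 0.3583  0.3541 -0.434   2.0165  0.2023  0.8142 -0.1828]
tips proj side [[313.6997 165.5104]]
```

View pics/d.png

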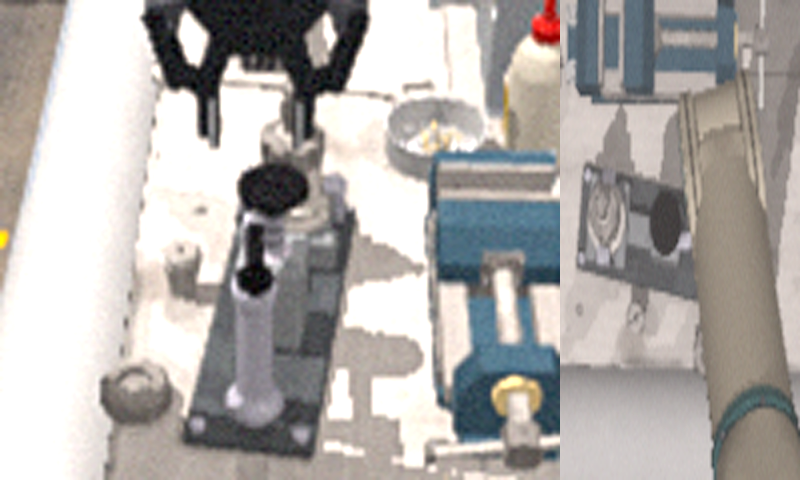

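The side view shows the fingers at columns 302 and 326, centred on 314 over the bar (column 313.7). Alignment looks good, so I'll descend and pinch.

servo_tool:
  dp:
    - [0,-0.004,-0.15]
    - [0,-0.008,-0.3]
    - [0,-0.008,-0.45]
    - [0,-0.008,-0.58]
    - [0,-0.008,-0.68]
  yaw: [0,0,0,0,0]
  fingers: [0.06,0.06,0.06,0.06,0.06]

```text
clock: 2.28
eef_pos: [0.4506, -0.0401, 0.1531]
tool_rot: [-2.202, -2.235, -0.001]
ft_force: [-0.1, -0.3, 0.3]
gripper_width: 0.0448
```

servo_tool:
  dp:
    - [0,0,0]
    - [0,0,0]
    - [0,0,0]
    - [0,0,0]
    - [0,0,0]
  yaw: [0,0,0,0,0]
  fingers: [-0.3,-0.6,-0.9,-1,-1]
  force: 25

```text
clock: 2.7
eef_pos: [0.4489, -0.0403, 0.1532]
tool_rot: [-2.202, -2.234, 0.002]
ft_force: [-4.9, 0.0, -3.1]
gripper_width: 0.0116
```

servo_tool:
  dp:
    - [-0.001,-0.001,0]
    - [-0.002,-0.002,0]
    - [-0.003,-0.003,0]
    - [-0.004,-0.004,0]
    - [-0.004,-0.004,0]
  yaw: [0.05,0.11,0.17,0.23,0.29]
  fingers: [-1,-1,-1,-1,-1]

```text
clock: 3.12
eef_pos: [0.4486, -0.0404, 0.1533]
tool_rot: [-1.635, -2.678, 0.001]
ft_force: [-0.8, 2.3, -11.5]
gripper_width: 0.0116
```

servo_tool:
  dp:
    - [-0.001,-0.001,0]
    - [-0.002,-0.002,0]
    - [-0.003,-0.003,0]
    - [-0.004,-0.004,0]
    - [-0.004,-0.004,0]
  yaw: [0.05,0.11,0.17,0.23,0.29]
  fingers: [-1,-1,-1,-1,-1]

```text
clock: 3.53
eef_pos: [0.4486, -0.0404, 0.1533]
tool_rot: [-0.983, -2.981, -0.0]
ft_force: [0.5, 3.4, -13.0]
gripper_width: 0.0114
```

servo_tool:
  dp:
    - [-0.001,-0.001,0]
    - [-0.002,-0.002,0]
    - [-0.003,-0.003,0]
    - [-0.003,-0.003,0]
    - [-0.003,-0.003,0]
  yaw: [0.06,0.12,0.18,0.22,0.25]
  fingers: [-1,-1,-1,-1,-1]

```text
clock: 3.95
eef_pos: [0.4487, -0.0406, 0.1534]
tool_rot: [-0.383, -3.116, -0.003]
ft_force: [-0.4, 2.8, -10.2]
gripper_width: 0.0113
```

```bash
python3 -c "
from h import *
s=robot.observe();r=s['tool_rot'];print(np.degrees(2*np.arctan2(-r[1],-r[0]))-90,s['moment'],s['ft_force'])"
```

```text
76.00225760833197 [ 0.4624  0.045  -0.971 ] [ -0.3969   2.8199 -10.1588]
```

The moment about z is -0.97 N m with the jaw at 76° world (about 81.6° from the stand's axis), so the knob is at its stop. I'll release it and rise.

servo_tool:
  dp:
    - [0,0,0]
    - [0,0,0]
    - [0,0,0]
    - [0,0,0]
    - [0,0,0]
  yaw: [0,0,0,0,0]
  fingers: [-0.7,-0.5,-0.3,-0.3,-0.3]

```text
clock: 4.37
eef_pos: [0.4494, -0.0407, 0.1539]
tool_rot: [-0.383, -3.118, -0.002]
ft_force: [-0.4, 0.1, -0.2]
gripper_width: 0.0302
```

servo_tool:
  dp:
    - [0,0,0.1]
    - [0,0,0.2]
    - [0,0,0.3]
    - [0,0,0.4]
    - [0,0,0.5]
  yaw: [0,0,0,0,0]
  fingers: [-0.3,-0.3,-0.3,-0.3,-0.3]

```text
clock: 4.78
eef_pos: [0.4495, -0.0406, 0.2299]
tool_rot: [0.384, 3.118, 0.002]
ft_force: [0.5, -0.9, 0.6]
gripper_width: 0.0299
```

servo_tool:
  dp:
    - [0.012,0.11,0]
    - [0.024,0.22,0]
    - [0.036,0.33,0]
    - [0.047,0.44,0]
    - [0.057,0.55,0]
  yaw: [0,0,0,0,0]
  fingers: [-0.6,-0.9,-1,-1,-1]

```text
clock: 5.2
eef_pos: [0.4584, 0.0426, 0.2303]
tool_rot: [0.384, 3.117, 0.001]
ft_force: [0.2, -0.1, -0.8]
gripper_width: 0.0001
```

```bash
python3 - <<'E'
from h import *
s=robot.observe();e=s["eef_pos"];print(e,s["gripper_width"],s["ft_force"],proj("side",e-[0,0,.011]))
a=robot.read_camera("side")[:,:,::-1];cv2.imwrite("pics/side_e.png",a)
a=cv2.resize(a[130:250,260:360],None,fx=5,fy=5,interpolation=2)
cv2.imwrite("pics/e.png",cv2.convertScaleAbs(a,alpha=1.5))
E
```

```text
[0.4584 0.0426 0.2303] 0.00013228621861975694 [ 0.2383 -0.0552 -0.8187] [[318.0252 154.8082]]
```

View pics/e.png

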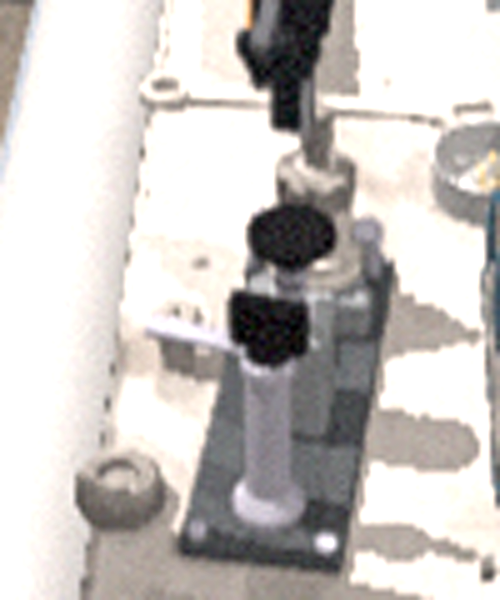

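The knob's tongue now points to -x and the cap is clear. The fingertips are at about (317.6,155.6), above the cap centre at column 318. I'll go down to find contact.

servo_tool:
  dp:
    - [0,0,-0.1]
    - [0,0,-0.2]
    - [0,0,-0.3]
    - [0,0,-0.4]
    - [0,0,-0.43]
  yaw: [0,0,0,0,0]
  fingers: [-1,-1,-1,-1,-1]

```text
clock: 5.67
eef_pos: [0.4579, 0.0462, 0.1649]
tool_rot: [0.377, 3.118, 0.006]
ft_force: [0.8, 0.1, -0.7]
gripper_width: -0.0004
```

servo_tool:
  dp:
    - [0,0,0]
    - [0,0,0]
    - [0,0,0]
    - [0,0,0]
    - [0,0,0]
  yaw: [0,0,0,0,0]
  fingers: [-1,-1,-1,-1,-1]

```text
clock: 6.08
eef_pos: [0.4584, 0.0462, 0.1655]
tool_rot: [0.378, 3.117, 0.006]
ft_force: [-0.0, -0.6, -0.1]
gripper_width: 0.0003
```

servo_tool:
  dp:
    - [0,0,-0.005]
    - [0,0,-0.01]
    - [0,0,-0.01]
    - [0,0,-0.013]
    - [0,0,-0.013]
  yaw: [0,0,0,0,0]
  fingers: [-1,-1,-1,-1,-1]

```text
clock: 6.5
eef_pos: [0.4584, 0.0462, 0.1636]
tool_rot: [0.378, 3.117, 0.006]
ft_force: [-0.5, -0.5, -0.2]
gripper_width: 0.0002
```

servo_tool:
  dp:
    - [0,-0.01,-0.005]
    - [0,-0.02,-0.01]
    - [0,-0.025,-0.013]
    - [0,-0.025,-0.013]
    - [0,-0.025,-0.013]
  yaw: [0,0,0,0,0]
  fingers: [-1,-1,-1,-1,-1]

```text
clock: 6.92
eef_pos: [0.4584, 0.0423, 0.1615]
tool_rot: [0.378, 3.117, 0.006]
ft_force: [-0.2, 0.9, 0.1]
gripper_width: 0.0002
```

servo_tool:
  dp:
    - [0,0,-0.005]
    - [0,0,-0.01]
    - [0,0,-0.013]
    - [0,0,-0.013]
    - [0,0,-0.013]
  yaw: [0,0,0,0,0]
  fingers: [-1,-1,-1,-1,-1]

```text
clock: 7.33
eef_pos: [0.4585, 0.0424, 0.16]
tool_rot: [0.378, 3.117, 0.006]
ft_force: [-0.9, -0.6, 5.6]
gripper_width: -0.0
```

servo_tool:
  dp:
    - [0,0,-0.005]
    - [0,0,-0.01]
    - [0,0,-0.013]
    - [0,0,-0.013]
    - [0,0,-0.013]
  yaw: [0,0,0,0,0]
  fingers: [-1,-1,-1,-1,-1]

```text
clock: 7.75
eef_pos: [0.4585, 0.0425, 0.1587]
tool_rot: [0.377, 3.116, 0.004]
ft_force: [-2.2, -0.6, 10.4]
gripper_width: 0.0004
```

servo_tool:
  dp:
    - [0,0,-0.005]
    - [0,0,-0.01]
    - [0,0,-0.013]
    - [0,0,-0.013]
    - [0,0,-0.013]
  yaw: [0,0,0,0,0]
  fingers: [-1,-1,-1,-1,-1]

```text
clock: 8.17
eef_pos: [0.4585, 0.0424, 0.1575]
tool_rot: [0.377, 3.115, 0.003]
ft_force: [-2.4, -1.4, 10.8]
gripper_width: -0.0001
```

servo_tool:
  dp:
    - [0,0,-0.007]
    - [0,0,-0.014]
    - [0,0,-0.021]
    - [0,0,-0.025]
    - [0,0,-0.025]
  yaw: [0,0,0,0,0]
  fingers: [-1,-1,-1,-1,-1]

```text
clock: 8.58
eef_pos: [0.4584, 0.0425, 0.1541]
tool_rot: [0.377, 3.115, 0.002]
ft_force: [-1.0, 0.4, 5.0]
gripper_width: -0.0
```

servo_tool:
  dp:
    - [0,0,-0.007]
    - [0,0,-0.014]
    - [0,0,-0.021]
    - [0,0,-0.025]
    - [0,0,-0.025]
  yaw: [0,0,0,0,0]
  fingers: [-1,-1,-1,-1,-1]

```text
clock: 9.0
eef_pos: [0.4585, 0.0425, 0.1507]
tool_rot: [0.377, 3.115, 0.001]
ft_force: [-0.7, -0.6, 5.7]
gripper_width: 0.0004
```

servo_tool:
  dp:
    - [0,0,-0.007]
    - [0,0,-0.014]
    - [0,0,-0.021]
    - [0,0,-0.025]
    - [0,0,-0.025]
  yaw: [0,0,0,0,0]
  fingers: [-1,-1,-1,-1,-1]

```text
clock: 9.42
eef_pos: [0.4585, 0.0425, 0.1475]
tool_rot: [0.376, 3.114, 0.0]
ft_force: [-2.5, -0.7, 7.8]
gripper_width: -0.0003
```

servo_tool:
  dp:
    - [0,0,-0.007]
    - [0,0,-0.014]
    - [0,0,-0.021]
    - [0,0,-0.025]
    - [0,0,-0.025]
  yaw: [0,0,0,0,0]
  fingers: [-1,-1,-1,-1,-1]

```text
clock: 9.83
eef_pos: [0.4584, 0.0425, 0.1444]
tool_rot: [0.376, 3.114, -0.001]
ft_force: [-2.1, -0.3, 10.4]
gripper_width: -0.0004
```

servo_tool:
  dp:
    - [0,0,-0.007]
    - [0,0,-0.014]
    - [0,0,-0.021]
    - [0,0,-0.025]
    - [0,0,-0.025]
  yaw: [0,0,0,0,0]
  fingers: [-1,-1,-1,-1,-1]

```text
clock: 10.25
eef_pos: [0.4584, 0.0425, 0.1411]
tool_rot: [0.376, 3.113, -0.002]
ft_force: [-1.2, -0.7, 4.6]
gripper_width: -0.0001
```

servo_tool:
  dp:
    - [0,0,-0.007]
    - [0,0,-0.014]
    - [0,0,-0.021]
    - [0,0,-0.025]
    - [0,0,-0.025]
  yaw: [0,0,0,0,0]
  fingers: [-1,-1,-1,-1,-1]

```text
clock: 10.67
eef_pos: [0.4585, 0.0425, 0.1378]
tool_rot: [0.375, 3.113, -0.003]
ft_force: [-1.8, -1.5, 7.8]
gripper_width: -0.0002
```

servo_tool:
  dp:
    - [0,0,-0.007]
    - [0,0,-0.014]
    - [0,0,-0.021]
    - [0,0,-0.025]
    - [0,0,-0.025]
  yaw: [0,0,0,0,0]
  fingers: [-1,-1,-1,-1,-1]

```text
clock: 11.08
eef_pos: [0.4584, 0.0426, 0.1348]
tool_rot: [0.375, 3.112, -0.004]
ft_force: [-1.9, -1.2, 10.5]
gripper_width: -0.0002
```

servo_tool:
  dp:
    - [0,0,-0.007]
    - [0,0,-0.014]
    - [0,0,-0.018]
    - [0,0,-0.018]
    - [0,0,-0.018]
  yaw: [0,0,0,0,0]
  fingers: [-1,-1,-1,-1,-1]

```text
clock: 11.5
eef_pos: [0.4584, 0.0426, 0.1329]
tool_rot: [0.374, 3.111, -0.006]
ft_force: [-3.1, -1.0, 11.3]
gripper_width: 0.0
```

servo_tool:
  dp:
    - [0,0,-0.007]
    - [0,0,-0.014]
    - [0,0,-0.021]
    - [0,0,-0.025]
    - [0,0,-0.025]
  yaw: [0,0,0,0,0]
  fingers: [-1,-1,-1,-1,-1]

```text
clock: 11.92
eef_pos: [0.4584, 0.0425, 0.1297]
tool_rot: [0.374, 3.111, -0.007]
ft_force: [-2.0, 0.1, 7.9]
gripper_width: -0.0002
```

servo_tool:
  dp:
    - [0,0,-0.007]
    - [0,0,-0.014]
    - [0,0,-0.021]
    - [0,0,-0.025]
    - [0,0,-0.025]
  yaw: [0,0,0,0,0]
  fingers: [-1,-1,-1,-1,-1]

```text
clock: 12.33
eef_pos: [0.4584, 0.0425, 0.1265]
tool_rot: [0.374, 3.11, -0.008]
ft_force: [-1.7, -1.1, 8.4]
gripper_width: -0.0003
```

servo_tool:
  dp:
    - [0,0,-0.006]
    - [0,0,-0.012]
    - [0,0,-0.014]
    - [0,0,-0.014]
    - [0,0,-0.014]
  yaw: [0,0,0,0,0]
  fingers: [-1,-1,-1,-1,-1]

```text
clock: 12.75
eef_pos: [0.4584, 0.0426, 0.1251]
tool_rot: [0.374, 3.11, -0.009]
ft_force: [-2.0, -1.6, 10.2]
gripper_width: -0.0001
```

servo_tool:
  dp:
    - [0,0,-0.004]
    - [0,0,-0.004]
    - [0,0,-0.004]
    - [0,0,-0.004]
    - [0,0,-0.004]
  yaw: [0,0,0,0,0]
  fingers: [-1,-1,-1,-1,-1]

```text
clock: 13.17
eef_pos: [0.4585, 0.0426, 0.1252]
tool_rot: [0.373, 3.109, -0.01]
ft_force: [-2.8, -1.3, 10.3]
gripper_width: -0.0
```

servo_tool:
  dp:
    - [0,0,-0.004]
    - [0,0,-0.004]
    - [0,0,-0.004]
    - [0,0,-0.004]
    - [0,0,-0.004]
  yaw: [0,0,0,0,0]
  fingers: [-1,-1,-1,-1,-1]

```text
clock: 13.58
eef_pos: [0.4585, 0.0426, 0.1253]
tool_rot: [0.373, 3.108, -0.012]
ft_force: [-1.7, -1.0, 10.7]
gripper_width: 0.0001
```

```bash
python3 - <<'E'
from h import *
s=robot.observe();print(s["clock"],s["eef_pos"],s["ft_force"],abs(s["qvel"]).max())
print("cap centre px at depth 32/36/40:",[proj("side",[.458,.042,.15-d])[0] for d in(.032,.036,.040)])
a=robot.read_camera("side")[:,:,::-1]; o=cv2.imread("pics/side_e.png")
a,o=[cv2.convertScaleAbs(cv2.resize(i[140:240,280:350],None,fx=5.5,fy=5.5,interpolation=2),alpha=1.5) for i in(a,o)]
cv2.imwrite("pics/f.png",np.hstack([o,a]))
E
```

```text
13.5833 [0.4585 0.0426 0.1253] [-1.7259 -0.9855 10.7066] 0.0022061214778157727
cap centre px at depth 32/36/40: [array([317.668 , 184.0991]), array([317.6599, 185.1882]), array([317.6519, 186.2729])]
```

View pics/f.png

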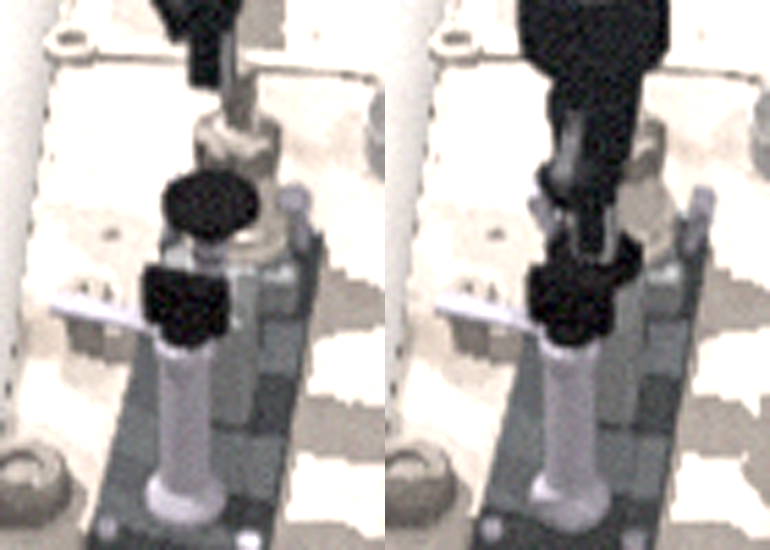

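The cap is down by about 9 px in the side view (expected 9.7 px at the third click). The knob and the bystanders in view haven't moved. Force is 10.7 N at a depth of about 35.5 mm, and the arm is still. I'm handing in now.

```bash
python3 -c "
from workcell import robot
print(robot.finish_job()); s=robot.observe(); print(s['clock'],s['eef_pos'],s['ft_force'])"
```

```text
the job is handed in; nothing more can be done
None
the job is handed in; nothing more can be done
```

The job is handed in with the closed fingertips holding the cap down at the third click. No verdict was reported.

- **Lock knob:** I pinched it and turned it anticlockwise until it hit its stop: the moment about z was -0.97 N m, with the jaws at about 81° from the stand's axis. I then let go and the force fell to about 0. The later pictures show the tongue still turned away.
- **Cap:** The fingertips touched it at TCP z ≈ 0.1607 m. I pressed through the first two clicks and held at TCP z ≈ 0.1253 m, about 35.5 mm down. The upward force was 10.7 N against the 10.5 N expected there. The arm was still for the last 0.8 s, and the clock read about 13.6 s of the 42 s allowed.
- **Bystanders:** The last side view shows the clamping nut and the collet beside the stand unmoved. I did not re-check the tape measure, the spanner or the other collet in pictures, but the arm stayed well clear of them.
- **Disagreements:** My two position estimates for the cap and knob differed by 2–3 mm. My first fit wrongly put the large pipe above the bench; a refit placed it below the bench top, clear of the arm. While pressing, the tool tilted slightly (under about 2°), which did not affect the hold.

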